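Shut and bolt the watch case

ROBOT

A 7-joint arm with a two-finger parallel gripper is mounted at the origin on the work surface. World frame = base frame: x ahead of the robot, y to its left, z up, the work surface at z = 0. Lengths are in mm, angles in rad, forces in N, time in s.
With the tool pointing down it reaches from about 400 to 875 mm from the base axis. Payload 4.4 kg.
Tool frame: the origin (TCP) lies on the centre line of the jaws, within the pads' length; the fingertips stand 8 mm ahead of it and the grasp point (between the pads) lies 11 mm behind it; x points along the fingers, z is the direction in which the jaws open and shut, and the axes are right-handed (so a half turn about x gives the same grasp; the last joint's range is limited). The gripper opens to 85 mm and grips with 20 to 120 N. Pads are 22 mm wide; open, the fingers measure 114 mm over their backs; the gripper's body (76 mm by 85 mm) begins 54 mm behind the grasp point. The pads swing forward as they close: fully open they stand 13 mm farther back than shut.
Start: joints at [1.246, 0.628, 0.038, 1.517, -0.027, 0.996, -0.02], TCP at [166.376, -628.36, 239.313] pointing down, gripper open.
Joint ranges: [-3.06, 3.06], [-0.37, 2.12], [-1.25, 1.32], [0.18, 2.47], [-1.1, 4.24], [0.23, 1.98], [-2.94, 2.94]. Speed limits (rad/s): [2.57, 2.57, 3.14, 3.14, 3.14, 3.14, 3.14].

INTERFACE

Orientations are given as [roll, pitch, yaw] about the fixed x, y, z axes, in that order (R = Rz(yaw) Ry(pitch) Rx(roll)).
In Python, from cell import ctrl, get_image, camera_params gives the robot as it stands. The module is installed in compiled form; this text tells all that it offers.
- The arm moves only by the shell command python3 -m handwheel 'ROWS'. ROWS is text: rows parted by semicolons, each of 7 numbers parted by spaces: the opening, from -1 (shut) to 1 (fully open), then the shift along the tool's x, y, z in mm, then the turn, a rotation vector about the tool's x, y, z in rad. In form: grip x y z wx wy wz; .... A call has 1 to 10 rows; each row shifts and turns the pose as measured when the row begins, along the tool's axes as they then stand; what a row does not reach is not made up. A row lasts 1/10 s, in which the tool goes at most 50 mm and 8.59 degrees, less where a joint would pass 70% of its speed; a pose out of reach is approached as far as the arm can. A call with a gripper value outside its range is refused whole. The fingers move at their own pace and stop on an object; the grip force is fixed at half the most. Time passes only in rows, so rows that do not move let the fingers close. It gives the time, the measured TCP pose, the force and the opening at its end, in the units of the state.
- ctrl.read_state(): the state, without advancing time (a new reading comes with each control period).
- get_image(name): name is "side" or "top"; returns the picture (480x640x3 uint8, blue, green, red); there is no depth.
- camera_params(name): a dict with "fx", "fy", "cx", "cy" (pixels), "eye" and "orientation" of the camera in the world. Camera axes: x right, y up, looking along -z (the intrinsics and any distortion apply to the point x, -y, -z); pixel columns grow to the right and rows downward; lengths in mm; the calibration is good to about 2 mm. A picture is of the moment at which its call begins. camera_params takes no time and is no camera call.
- ctrl.finish_job(): hands the job in, once; it reports no verdict.
The state is a dict: "clock": time; "qpos": joint angles; "qd": joint speeds; "tau": joint torques, N m; "eef_pos": TCP position; "tool_rot": TCP orientation; "force": force on the tool from outside, world axes, zero at the start; "torque": the same for the moment, N m; "width": finger opening in mm.
Only numpy, scipy, OpenCV 4.12 (cv2) and the standard library are available. Lean on these libraries where they do the work, as an engineer would, in place of code of your own. Each camera call takes 0.05 s, during which the arm holds its last target.

TASK

The blue watch case stands open with its lid locked by the steel stay beside the hinge. Lift the stay by its red handle off the lid's pin and fold it right over to the front, then lower the lid fully shut without slamming it, then slide the bolt fully across into its keeper. Leave the trays and other things on the bench where they are.

Things in the scene. Friction and masses are not known exactly. Their poses are not given: they have to be found in the camera images.
- case: Fixed blue watch case, 150 mm (its x) by 180 mm (its y), walls 70 mm high, wall 6 mm; origin at the centre of its underside on the bench; z up. Its +x side carries the lid hinge, its -x side is the front with the bolt, its +y end carries the stay. All 'case axes' below are these. Four watches lie on a cushion inside, below 36 mm.
- hinge (a point): Fixed point in the middle of the lid's hinge axis, on the case's top rear rim, 70 mm above the bench; the hinge axis runs along the case's y.
- lid (a joint): Lid angle in rad: 0 = shut flat on the case, 1.25 = standing open, locked there by the stay (about 0.03 play). The lid is a stiff slab 150 mm long from the hinge to its front edge, 180 mm wide, 12 mm thick, its underside through the hinge axis; 0.24 to 0.39 kg. A friction hinge (about 0.35 N m) holds it at any angle; it must be pushed all the way down. Forced against the stay it does not move.
- lid_edge (a point): On the lid's outer (upper when shut) face at the middle of its front edge, 150 mm from the hinge axis. A brass keeper loop (15 mm opening, 12 mm long along y) hangs from this front edge 61 mm to the case's +y side of the middle; the bolt enters it when the lid is shut.
- stay (a joint): Stay angle in rad: 0 = locked, its notched end hooked down over the brass pin on the lid's +y side; grows as the bar is swung up and over towards the front; 2.2 = folded against its stop, nearly level, pointing to the case's front. It turns freely and falls either way by its own weight: balanced at about 0.7, so beyond about 1.0 it falls on forward to 2.2. Its notch is clear of the pin from about 0.2.
- stay_grip (a point): Middle of the red round handle peg at the free end of the stay: 16 mm diameter, 48 mm long, lying along the case's y, sticking out of the steel bar to the case's +y side (bar 28 mm from this point). The stay's bar is 6 mm thick. About 159 mm above the bench when locked, about 61 mm when folded. It turns with the bar about the pivot, so in a grip from above (fingers either side along the case's x) it simply rolls between the pads.
- stay_pivot (a point): Fixed point on the stay's pivot axis (along the case's y), 55 mm above the bench, abreast of the handle's middle; the handle's centre line runs round it on a circle of 132 mm.
- bolt (a joint): Barrel bolt travel in m: 0 = fully drawn, 0.040 = fully across against its stop (starts 0 to 0.010). It slides towards the case's +y along the front; about 2 N friction, stays where left. Its 10 mm rod lies 45 mm above the bench, 17 mm in front of the front wall; it enters the keeper at about 0.022 and has passed through it at 0.034.
- bolt_knob (a point): Middle of the bolt's upright black knob: 18 mm diameter, 22 mm high, its top 108 mm above the bench, on a 14 mm steel post standing on the bolt rod; moves with the bolt. This point is 97 mm above the bench, 17 mm in front of the front wall; the shut lid's top is at 82 mm. Two steel guide blocks stand 27 mm behind and 59 mm ahead of the drawn knob, tops at 57 mm.
- green_tray_mid (a point): Bystander: green plastic parts tray, 75 x 100 x 22 mm, in front of the case; point at its centre.
- yellow_tray_mid (a point): Bystander: yellow parts tray, 75 x 100 x 22 mm, left on the bench; point at its centre.
- white_tray_mid (a point): Bystander: white parts tray, 75 x 100 x 22 mm, left on the bench; point at its centre.
- oil_jar_mid (a point): Bystander: small amber jar with black cap, 44 mm across, 55 mm high, behind the case's hinge; point at its centre.
- loupe_mid (a point): Bystander: black eye loupe, 36 mm across, 34 mm high, behind the case's hinge; point at its centre.
- pin_block_mid (a point): Bystander: olive block with upright pins, 130 x 35 x 30 mm (pins to 54 mm), right on the bench; point at its centre.
- brush_grip (a point): Bystander: dusting brush with a wooden handle, about 200 mm long, lying right on the bench; point at its handle.

How it is judged:
By the outcome, as a careful person would: the job done as asked, in the order asked, and still so for the second after the job is handed in, with the robot touching nothing.
It also fails if it takes over 72 s, if anything falls off the work surface, if the arm or the gripper's body presses on something with over 40 N, if the wrist force passes 120 N, or if a joint passes its speed limit or range.

## Working session

There is one attempt and no reset: what is moved stays moved. The work goes in short steps, Python scripts to look and compute and a shell command to move; the robot and the scene stay as the last step left them, time stands still between calls to the robot, and variables do not carry over. Pictures are saved under pics/ and viewed, and the job is handed in when it is done.

```bash
mkdir -p pics
python3 - <<'E'
from cell import ctrl,get_image,camera_params
import cv2
for n in("side","top"):
    cv2.imwrite(f"pics/{n}0.png",get_image(n)); print(n,camera_params(n))
print(ctrl.read_state())
E
```

```text
side {'fx': 602.8580947254562, 'fy': 602.8580947254562, 'cx': 313.0613513857078, 'cy': 243.65995228485193, 'eye': array([  292.91413423, -1071.66965839,   875.77542752]), 'orientation': array([ 0.96199633,  0.01965926, -0.22619901])}
top {'fx': 599.4893222259802, 'fy': 599.4893222259802, 'cx': 319.4971490115749, 'cy': 234.84335973388804, 'eye': array([ 265.58882753,    7.78603521, 1330.55971313]), 'orientation': array([ 2.18464619e-01, -1.24754619e-03, -1.63271632e+00])}
{'clock': 0.1, 'qpos': array([ 1.24621907,  0.62924321,  0.03844081,  1.51827421, -0.02698527,
        0.99630587, -0.0200177 ]), 'qd': array([-5.80266148e-04, -2.76117092e-03,  1.00045173e-03, -2.88577452e-03,
        9.41858756e-04,  8.52166837e-04, -2.93221014e-05]), 'tau': array([ 1.87858859e-03, -5.64532936e+01,  1.22947946e+00, -1.93975157e+01,
        1.11048928e-02,  5.31783822e-03, -9.22457161e-06]), 'eef_pos': array([ 166.22081725, -627.81727308,  238.48574065]), 'tool_rot': array([-3.12583413,  1.56908355,  1.84532547]), 'force': array([-0.30381893, -0.26809492,  0.15930213]), 'torque': array([-0.0370473 ,  0.03458202, -0.000291  ]), 'width': 85.12718079131373}
```

View pics/side0.png

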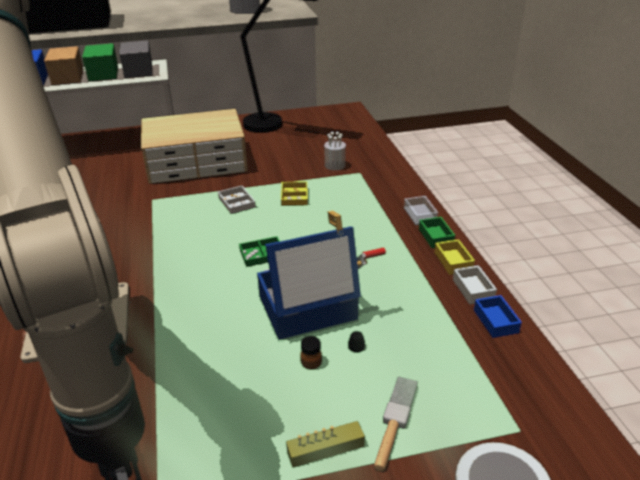

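View pics/top0.png

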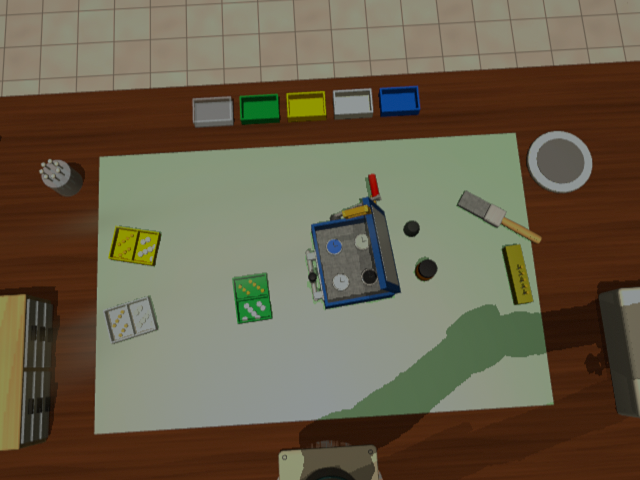

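The top view shows the case around (352,255). The lid hinge is to the right (world −y), the red handle is at (374,186), and the black bolt knob is at (312,277).

```bash
cat > h.py <<'E'
import numpy as np, cv2
from scipy.spatial.transform import Rotation as Ro
from cell import ctrl,get_image,camera_params
def proj(n,P):
    c=camera_params(n);R=Ro.from_euler('xyz',c['orientation']).as_matrix()
    p=(np.atleast_2d(P)-c['eye'])@R
    return np.c_[c['cx']+c['fx']*p[:,0]/-p[:,2], c['cy']-c['fy']*p[:,1]/-p[:,2]]
def unproj(n,u,v,z):
    c=camera_params(n);R=Ro.from_euler('xyz',c['orientation']).as_matrix()
    d=R@np.array([(u-c['cx'])/c['fx'],-(v-c['cy'])/c['fy'],-1])
    return c['eye']+d*(z-c['eye'][2])/d[2]
def crop(n,x0,y0,x1,y1,k,name,img=None):
    im=get_image(n) if img is None else img
    cv2.imwrite(f'pics/{name}.png',cv2.resize(im[y0:y1,x0:x1],None,fx=k,fy=k,interpolation=cv2.INTER_CUBIC))
def st():
    s=ctrl.read_state();R=Ro.from_euler('xyz',s['tool_rot']).as_matrix()
    return s,R
E
python3 - <<'E'
from h import *
crop('top',290,165,430,315,4,'t1',cv2.imread('pics/top0.png'))
crop('side',220,190,420,370,4,'s1',cv2.imread('pics/side0.png'))
print(st()[1].round(3))
E
```

```text
[[-0.     0.967  0.256]
 [ 0.002  0.256 -0.967]
 [-1.    -0.    -0.002]]
```

View pics/t1.png

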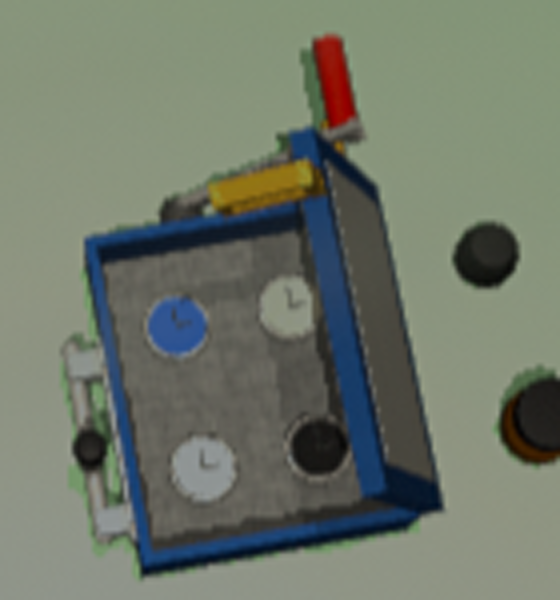

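View pics/s1.png

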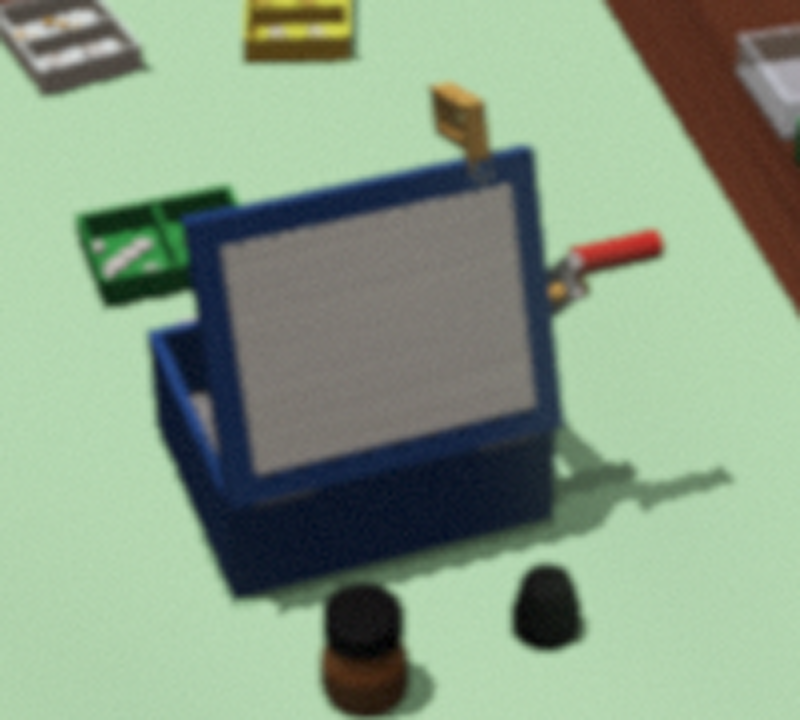

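```bash
cat >> h.py <<'E'
def c2w(pose,P):
    x,y,t=pose;P=np.atleast_2d(P).astype(float);c,s=np.cos(t),np.sin(t)
    return np.c_[x+c*P[:,0]-s*P[:,1],y+s*P[:,0]+c*P[:,1],P[:,2]]
def t2(u1,u2):
    from scipy.optimize import least_squares
    f=lambda p:np.r_[proj('top',p)[0]-u1,proj('side',p)[0]-u2]
    r=least_squares(f,[400,-50,100]);return r.x,r.fun
E
python3 - <<'E'
from h import *
from scipy.optimize import least_squares
T=lambda a,b:(290+a/4,165+b/4); S=lambda a,b:(220+a/4,190+b/4)
C=[([-75,90,70],'top',T(88,240)),([-75,-90,70],'top',T(142,567)),([75,-90,0],'side',S(235,597)),([75,90,0],'side',S(550,520)),([75,-90,70],'side',S(237,500))]
def f(p): return np.concatenate([proj(n,c2w(p,P))[0]-u for P,n,u in C])
r=least_squares(f,[400,-50,-1.5],x_scale=[100,100,1]);print(r.x,r.fun.round(1))
np.save('case.npy',r.x);p=r.x
for nm,a,b in (('free end',T(329,38),S(660,243)),('bar end',T(345,126),S(577,257))):
    P,e=t2(a,b);c,s=np.cos(p[2]),np.sin(p[2]);d=P-[p[0],p[1],0]
    print(nm,P.round(1),e.round(1),'case',(c*d[0]+s*d[1]).round(1),(-s*d[0]+c*d[1]).round(1))
P=unproj('top',*T(90,447),108);d=P-[p[0],p[1],0];print('knob top',P,'case',c*d[0]+s*d[1],-s*d[0]+c*d[1])
E
```

```text
[490.20475003 -80.03843027  -1.44164695] [-1.1 -0.9  1.4 -0.8 -0.1  1.   0.9 -1.3 -2.4 -0.2]
free end [ 646.1 -125.7  157.2] [ 0.  -0.4 -0.3  0.1] case 65.4 148.7
bar end [ 599.5 -129.9  159.4] [ 0.  -0.9 -0.9  0.3] case 63.6 101.9
knob top [449.14598059   9.29852902 108.        ] case -93.8809292298979 -29.211059046715498
```

```bash
cat >> h.py <<'E'
POSE=np.load('case.npy')
def Rt(): # desired: tool x down, tool z along case x
    a=POSE[2]; x=np.array([0,0,-1.]);z=np.array([np.cos(a),np.sin(a),0]);return np.c_[x,np.cross(z,x),z]
def need(P,case=True):
    s,R=st();W=c2w(POSE,P)[0] if case else np.array(P)
    d=R.T@(W-s['eef_pos']);w=Ro.from_matrix(R.T@Rt()).as_rotvec()
    print('need tool',d.round(1),'turn',w.round(3),'| case now',here().round(1),'F',s['force'].round(1),'w',round(s['width'],1),'t',round(s['clock'],2))
def here():
    s,R=st();d=s['eef_pos']-[POSE[0],POSE[1],0];c,k=np.cos(POSE[2]),np.sin(POSE[2])
    return np.array([c*d[0]+k*d[1],-k*d[0]+c*d[1],d[2]])
E
python3 - <<'E'
from h import *
need([64.5,135,300])
for n in('green_tray',):print(unproj('top',253,298,11))
print(proj('top',c2w(POSE,[[-149,135,61]])))
E
python3 -m handwheel '1 -30 0 0 0.06 0 0; 1 -30 0 0 0.07 0 0'
python3 -c "
from h import *
need([64.5,135,300])"
```

```text
need tool [ -60.9  578.9 -365.3] turn [ 0.13  -0.002  0.   ] | case now [ 501.5 -391.8  238.5] F [-0.3 -0.3  0.2] w 85.1 t 0.1
[424.66057769 143.04216233  11.        ]
[[273.90407669 211.62239994]]
clock: 0.3
eef_pos: [165.3, -624.5, 293.9]
tool_rot: [-3.0, 1.556, 1.837]
force: [0.1, -1.1, 0.2]
width: 85.2
need tool [  -0.9  525.5 -435.9] turn [-0.004 -0.014  0.002] | case now [ 498.1 -392.3  293.9] F [ 0.1 -1.1  0.2] w 85.2 t 0.3
```

```bash
python3 -m handwheel '1 0 33 -27 0 0 0;1 0 33 -27 0 0 0;1 0 33 -27 0 0 0;1 0 33 -27 0 0 0;1 0 33 -27 0 0 0;1 0 33 -27 0 0 0;1 0 33 -27 0 0 0;1 0 33 -27 0 0 0;1 0 33 -27 0 0 0;1 0 33 -27 0 0 0'
python3 -c "
from h import *
need([64.5,135,300])"
```

```text
clock: 1.3
eef_pos: [463.8, -313.3, 295.0]
tool_rot: [-2.303, 1.56, 2.517]
force: [0.7, -0.9, 1.0]
width: 85.7
need tool [  -5.3  187.6 -167.6] turn [-0.022 -0.008  0.008] | case now [227.9 -56.2 295. ] F [ 0.7 -0.9  1. ] w 85.7 t 1.3
```

```bash
python3 -m handwheel '1 0 31 -28 0 0 0;1 0 31 -28 0 0 0;1 0 31 -28 0 0 0;1 0 31 -28 0 0 0;1 0 31 -28 0 0 0;1 0 30 -28 0 0 0;1 0 0 0 0 0 0'
python3 - <<'E'
from h import *
need([64.5,135,200])
crop('top',280,120,440,280,4,'t2')
crop('side',270,140,430,290,4,'s2')
E
```

```text
clock: 2.0
eef_pos: [637.7, -108.9, 291.2]
tool_rot: [-2.498, 1.553, 2.332]
force: [-0.3, 1.4, -0.6]
width: 85.2
need tool [91.  -6.4 18.3] turn [-0.012 -0.014  0.01 ] | case now [ 47.6 142.6 291.2] F [-0.3  1.4 -0.6] w 85.2 t 2.0
```

View pics/s2.png

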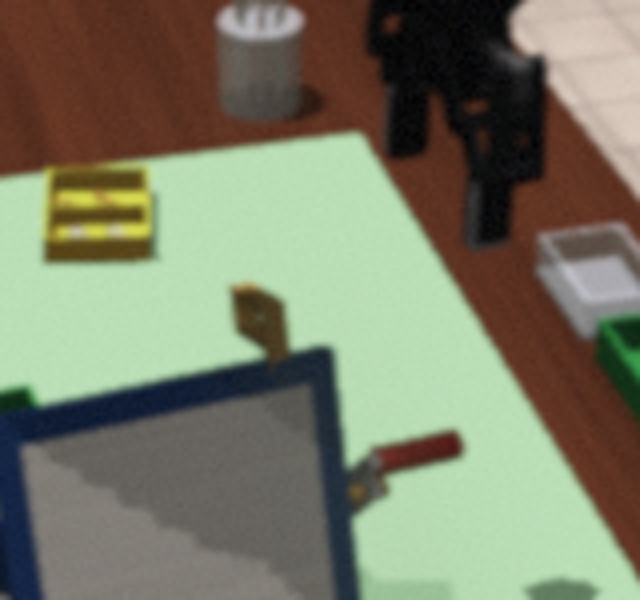

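View pics/t2.png

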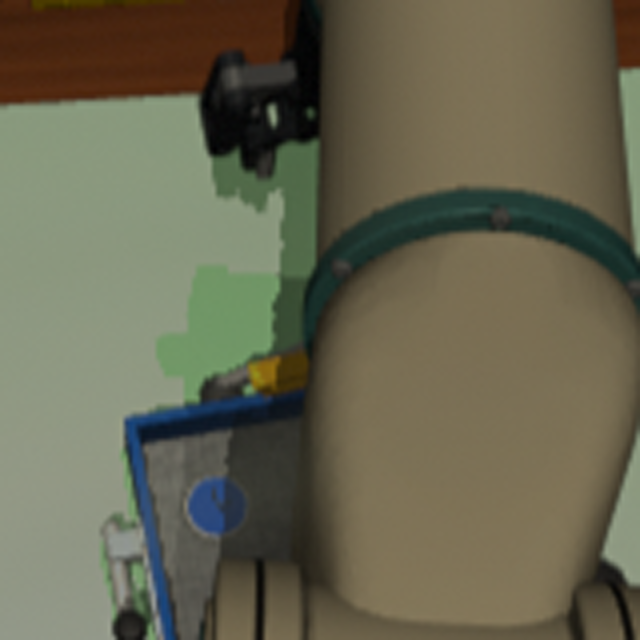

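The side view shows the open fingers above the handle (handle at about pixel (375,252)). Now I'll line up and go down.

```bash
python3 -m handwheel '1 20 -6 18 0 -0.01 0.01;1 35 0 0 0 0 0;1 0 0 0 0 0 0'
python3 -c "
from h import *
need([64.5,135,149])"
```

```text
clock: 2.4
eef_pos: [627.7, -139.5, 235.6]
tool_rot: [-0.789, 1.564, -2.254]
force: [-0.9, 0.2, -0.6]
width: 85.3
need tool [ 86.5   6.4 -12.7] turn [-0.023  0.005  0.005] | case now [ 76.7 128.7 235.6] F [-0.9  0.2 -0.6] w 85.3 t 2.4
```

```bash
python3 -m handwheel '1 0 6 -12 -0.02 0 0;1 0 0 0 0 0 0;1 0 0 0 0 0 0'
python3 -c "
from h import *
need([64.5,135,149])"
```

```text
clock: 2.7
eef_pos: [633.1, -129.1, 238.9]
tool_rot: [-0.293, 1.564, -1.741]
force: [0.2, -0.2, -0.2]
width: 85.6
need tool [89.9 -0.2 -3.2] turn [-0.006  0.007  0.002] | case now [ 67.  135.4 238.9] F [ 0.2 -0.2 -0.2] w 85.6 t 2.7
```

```bash
python3 -m handwheel '1 20 0 -2 0 0 0;1 20 0 0 0 0 0;1 20 0 0 0 0 0;1 0 0 0 0 0 0'
python3 - <<'E'
from h import *
need([64.5,135,149])
crop('side',320,160,440,280,5,'s3')
E
```

```text
clock: 3.1
eef_pos: [637.2, -127.3, 183.9]
tool_rot: [0.749, 1.557, -0.696]
force: [-1.2, 0.2, 0.1]
width: 85.3
need tool [34.8 -5.  -1.6] turn [-0.004  0.01  -0.009] | case now [ 65.8 139.7 183.9] F [-1.2  0.2  0.1] w 85.3 t 3.1
```

View pics/s3.png

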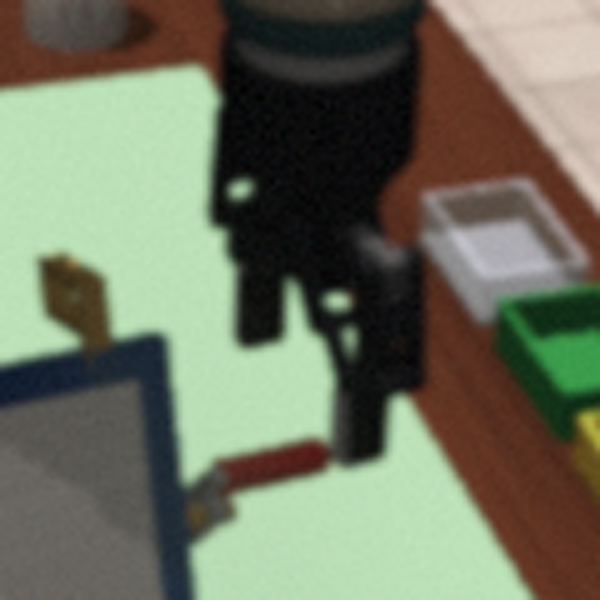

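```bash
python3 -m handwheel '1 12 -4 -1 0 0.01 -0.01;1 18 -2 0 0 0 0;1 6 0 0 0 0 0;1 0 0 0 0 0 0'
python3 - <<'E'
from h import *
need([64.5,135,147])
crop('side',320,160,440,280,5,'s4')
E
```

```text
clock: 3.55
eef_pos: [635.5, -128.1, 152.9]
tool_rot: [1.343, 1.561, -0.103]
force: [0.5, 1.0, -0.1]
width: 85.8
need tool [ 5.8 -2.9 -1.8] turn [-0.004  0.002 -0.009] | case now [ 66.3 137.9 152.9] F [ 0.5  1.  -0.1] w 85.8 t 3.55
```

View pics/s4.png

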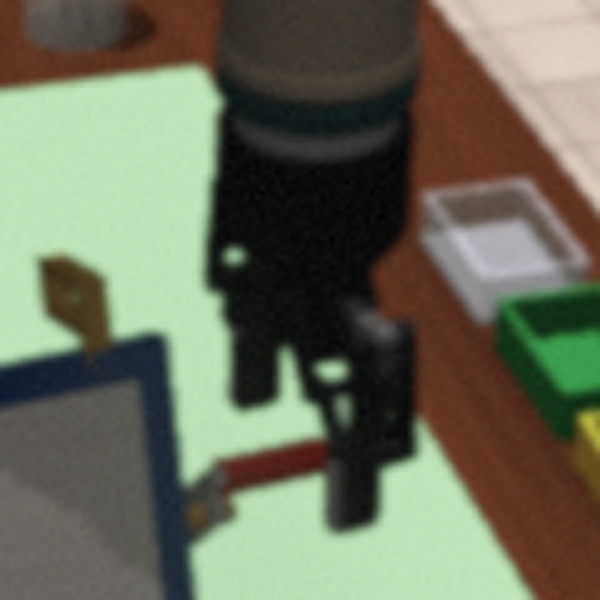

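Run:
```python
from h import *
h=here();print(h)
for P in ([42,-11,0],[42,-11,5],[56,-11,0],[56,11,5],[-42,-11,5],[-42,11,5]):
    q=proj('side',c2w(POSE,h+np.array(P)))[0]; print(P,((q-[320,160])*5).round())
for P in ([64.5,125.3,158.3],[64.5,149,158],[64.5,101,158]):
    print(P,((proj('side',c2w(POSE,P))[0]-[320,160])*5).round())
```

```text
[ 66.44484454 138.0755058  153.33320194]
[42, -11, 0] [321. 533.]
[42, -11, 5] [322. 523.]
[56, -11, 0] [337. 553.]
[56, 11, 5] [388. 530.]
[-42, -11, 5] [233. 410.]
[-42, 11, 5] [281. 399.]
[64.5, 125.3, 158.3] [270. 464.]
[64.5, 149, 158] [323. 451.]
[64.5, 101, 158] [216. 477.]
```

```bash
python3 -m handwheel '1 5 -4 -2 0 0 -0.01;1 0 0 0 0 0 0;-1 0 0 0 0 0 0;-1 0 0 0 0 0 0;-1 0 0 0 0 0 0;-1 0 0 0 0 0 0;-1 0 0 0 0 0 0;-1 0 0 0 0 0 0'
python3 - <<'E'
from h import *
need([64.5,135,147])
crop('side',320,160,440,280,5,'s5')
E
```

```text
clock: 4.4
eef_pos: [632.8, -125.7, 150.9]
tool_rot: [0.959, 1.567, -0.487]
force: [-0.7, -0.3, 0.6]
width: 14.2
need tool [ 3.9 -0.6  0.8] turn [-0.004  0.002 -0.003] | case now [ 63.7 135.5 150.9] F [-0.7 -0.3  0.6] w 14.2 t 4.4
```

View pics/s5.png

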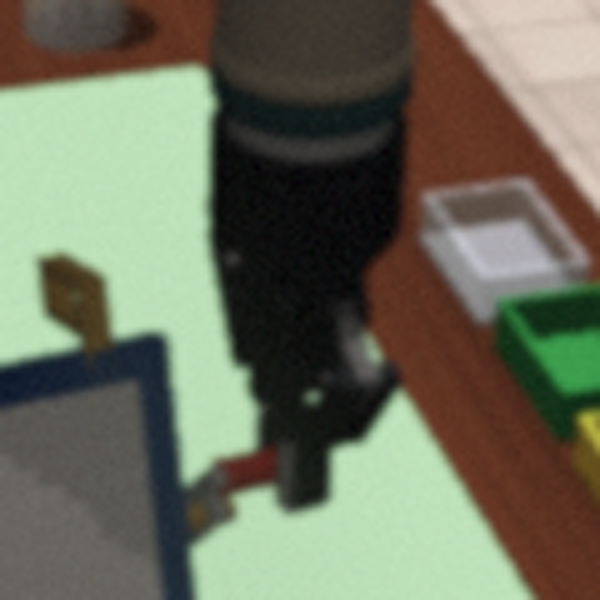

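```bash
cat >> h.py <<'E'
def phi(x0=-17.6,z0=47.0):
    h=here();return np.arctan2(h[2]-z0,h[0]-x0)-0.907, np.hypot(h[0]-x0,h[2]-z0)
def stayneed(ph):
    print('phi,r',phi()); need([-17.6+132*np.cos(.907+ph),135.5,47+132*np.sin(.907+ph)])
E
python3 -m handwheel '-1 0 0 0 0 0 0;-1 0 0 0 0 0 0'
python3 - <<'E'
from h import *
for p in(0,.1,.2,.4):stayneed(p)
E
python3 -m handwheel '-1 -8 0 -10 0 0 0;-1 -7 0 -10 0 0 0'
python3 - <<'E'
from h import *
for p in(.2,.4):stayneed(p)
E
```

```text
clock: 4.65
eef_pos: [632.8, -125.8, 150.8]
tool_rot: [0.962, 1.567, -0.484]
force: [-0.0, 1.1, 0.9]
width: 13.8
phi,r (np.float64(-0.0007293267642264345), np.float64(131.8977538930531))
need tool [-0.1 -0.  -0. ] turn [-0.005  0.002 -0.003] | case now [ 63.7 135.5 150.8] F [-0.   1.1  0.9] w 13.8 t 4.65
phi,r (np.float64(-0.0007293267642264345), np.float64(131.8977538930531))
need tool [ -7.8  -0.1 -10.8] turn [-0.005  0.002 -0.003] | case now [ 63.7 135.5 150.8] F [-0.   1.1  0.9] w 13.8 t 4.65
phi,r (np.float64(-0.0007293267642264345), np.float64(131.8977538930531))
need tool [-14.3  -0.1 -22.3] turn [-0.005  0.002 -0.003] | case now [ 63.7 135.5 150.8] F [-0.   1.1  0.9] w 13.8 t 4.65
phi,r (np.float64(-0.0007293267642264345), np.float64(131.8977538930531))
need tool [-23.7  -0.2 -46.9] turn [-0.005  0.002 -0.003] | case now [ 63.7 135.5 150.8] F [-0.   1.1  0.9] w 13.8 t 4.65
clock: 4.85
eef_pos: [630.5, -106.7, 164.9]
tool_rot: [0.739, 1.566, -0.709]
force: [2.3, 1.4, -7.7]
width: 14.1
phi,r (np.float64(0.17890108267224414), np.float64(133.2963125104855))
need tool [-0.1 -0.2 -3.1] turn [-0.007  0.003 -0.003] | case now [ 44.5 135.7 164.9] F [ 2.3  1.4 -7.7] w 14.1 t 4.85
phi,r (np.float64(0.17890108267224414), np.float64(133.2963125104855))
need tool [ -9.6  -0.3 -27.7] turn [-0.007  0.003 -0.003] | case now [ 44.5 135.7 164.9] F [ 2.3  1.4 -7.7] w 14.1 t 4.85
```

```bash
python3 -m handwheel '-1 -5 0 -14 0 0 0;-1 -4 0 -14 0 0 0'
python3 - <<'E'
from h import *
stayneed(.6)
crop('side',300,160,420,280,5,'s6')
E
```

```text
clock: 5.05
eef_pos: [627.8, -81.7, 176.8]
tool_rot: [0.506, 1.559, -0.944]
force: [-0.5, -3.9, -2.0]
width: 13.9
phi,r (np.float64(0.3866479193978858), np.float64(134.99328055152824))
need tool [ -2.2  -0.9 -28.5] turn [-0.008  0.011 -0.006] | case now [ 19.3 136.2 176.8] F [-0.5 -3.9 -2. ] w 13.9 t 5.05
```

View pics/s6.png

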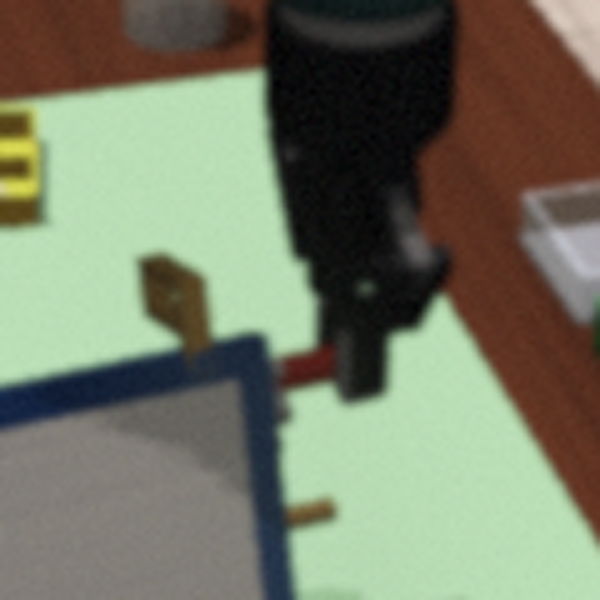

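The stay's bar end has left the brass pin, which now sticks out free at crop (310,515). I'll carry on over the top.

```bash
python3 -m handwheel '-1 -2 0 -15 0 0 0;-1 0 0 -15 0 0 0;-1 2 0 -15 0 0 0'
python3 -c "
from h import *
stayneed(.8);stayneed(1.0);stayneed(1.2)"
```

```text
clock: 5.4
eef_pos: [623.3, -36.9, 182.5]
tool_rot: [0.597, 1.55, -0.853]
force: [0.2, -2.0, 7.5]
width: 13.6
phi,r (np.float64(0.723225246186294), np.float64(135.70385580786692))
need tool [ 4.5 -2.1 -9.9] turn [-0.008  0.017 -0.012] | case now [-25.7 137.5 182.5] F [ 0.2 -2.   7.5] w 13.6 t 5.4
phi,r (np.float64(0.723225246186294), np.float64(135.70385580786692))
need tool [ 10.2  -2.4 -35.6] turn [-0.008  0.017 -0.012] | case now [-25.7 137.5 182.5] F [ 0.2 -2.   7.5] w 13.6 t 5.4
phi,r (np.float64(0.723225246186294), np.float64(135.70385580786692))
need tool [ 20.9  -2.7 -59.7] turn [-0.008  0.017 -0.012] | case now [-25.7 137.5 182.5] F [ 0.2 -2.   7.5] w 13.6 t 5.4
```

```bash
python3 -m handwheel '-1 6 -1 -14 0 0.01 -0.01;-1 6 -1 -15 0 0 0;-1 7 0 -14 0 0 0'
python3 -c "
from h import *
stayneed(1.2);stayneed(1.4)"
```

```text
clock: 5.7
eef_pos: [616.8, 11.7, 168.6]
tool_rot: [1.008, 1.562, -0.44]
force: [1.4, -3.0, -0.4]
width: 13.6
phi,r (np.float64(1.1021318887073606), np.float64(134.33765877572552))
need tool [  8.1  -2.  -10.4] turn [-0.006  0.005 -0.008] | case now [-74.6 137.4 168.6] F [ 1.4 -3.  -0.4] w 13.6 t 5.7
phi,r (np.float64(1.1021318887073606), np.float64(134.33765877572552))
need tool [ 23.7  -2.3 -31.7] turn [-0.006  0.005 -0.008] | case now [-74.6 137.4 168.6] F [ 1.4 -3.  -0.4] w 13.6 t 5.7
```

```bash
python3 -m handwheel '-1 10 -1 -13 0 0 0;-1 10 -1 -13 0 0 0'
python3 -c "
from h import *
stayneed(1.4);stayneed(1.6);stayneed(1.8)"
```

```text
clock: 5.9
eef_pos: [613.6, 40.3, 148.6]
tool_rot: [1.221, 1.556, -0.225]
force: [6.0, -7.1, -5.6]
width: 13.6
phi,r (np.float64(1.3650542133923365), np.float64(133.03897153796498))
need tool [ 3.8 -2.4 -2.8] turn [-0.004  0.005 -0.014] | case now [-103.4  137.9  148.6] F [ 6.  -7.1 -5.6] w 13.6 t 5.9
phi,r (np.float64(1.3650542133923365), np.float64(133.03897153796498))
need tool [ 23.3  -2.8 -20.6] turn [-0.004  0.005 -0.014] | case now [-103.4  137.9  148.6] F [ 6.  -7.1 -5.6] w 13.6 t 5.9
phi,r (np.float64(1.3650542133923365), np.float64(133.03897153796498))
need tool [ 45.9  -3.2 -34.1] turn [-0.004  0.005 -0.014] | case now [-103.4  137.9  148.6] F [ 6.  -7.1 -5.6] w 13.6 t 5.9
```

```bash
python3 -m handwheel '-1 11 -1 -10 0 0 -0.01;-1 11 0 -9 0 0 0;-1 11 -1 -7 0 0 0'
python3 -c "
from h import *
stayneed(1.8);stayneed(2.0);stayneed(2.2)"
```

```text
clock: 6.2
eef_pos: [610.1, 69.0, 112.5]
tool_rot: [0.936, 1.562, -0.51]
force: [7.0, -2.1, -2.9]
width: 13.4
phi,r (np.float64(1.7155549841881177), np.float64(132.11144373786655))
need tool [ 9.9 -2.7 -5.1] turn [-0.004  0.005 -0.007] | case now [-132.3  138.1  112.5] F [ 7.  -2.1 -2.9] w 13.4 t 6.2
phi,r (np.float64(1.7155549841881177), np.float64(132.11144373786655))
need tool [ 34.8  -2.9 -13.9] turn [-0.004  0.005 -0.007] | case now [-132.3  138.1  112.5] F [ 7.  -2.1 -2.9] w 13.4 t 6.2
phi,r (np.float64(1.7155549841881177), np.float64(132.11144373786655))
need tool [ 60.9  -3.1 -17.5] turn [-0.004  0.005 -0.007] | case now [-132.3  138.1  112.5] F [ 7.  -2.1 -2.9] w 13.4 t 6.2
```

```bash
python3 -m handwheel '-1 12 -1 -7 0 0 -0.01;-1 12 -1 -4 0 0 0;-1 12 -1 -3 0 0 0'
python3 -c "
from h import *
stayneed(2.2)"
```

```text
clock: 6.5
eef_pos: [608.5, 84.0, 73.5]
tool_rot: [0.601, 1.564, -0.845]
force: [5.7, -1.2, 2.4]
width: 13.5
phi,r (np.float64(2.0329250113608572), np.float64(132.53758528406635))
need tool [22.  -3.1 -2.2] turn [-0.004  0.006 -0.004] | case now [-147.5  138.5   73.5] F [ 5.7 -1.2  2.4] w 13.5 t 6.5
```

```bash
python3 -m handwheel '-1 8 0 -1 0 0 0;-1 8 0 -1 0 0 0;-1 5 0 0 0 0 0;-1 3 0 0 0 0 0'
python3 - <<'E'
from h import *
stayneed(2.2)
crop('side',250,160,410,280,5,'s7')
E
```

```text
clock: 6.9
eef_pos: [608.2, 87.8, 45.4]
tool_rot: [0.787, 1.565, -0.659]
force: [2.5, -1.6, 10.9]
width: 14.0
phi,r (np.float64(-4.036577694860604), np.float64(133.6774981576856))
need tool [-6.2 -3.1  1.8] turn [-0.004  0.004 -0.004] | case now [-151.3  138.6   45.4] F [ 2.5 -1.6 10.9] w 14.0 t 6.9
```

View pics/s7.png

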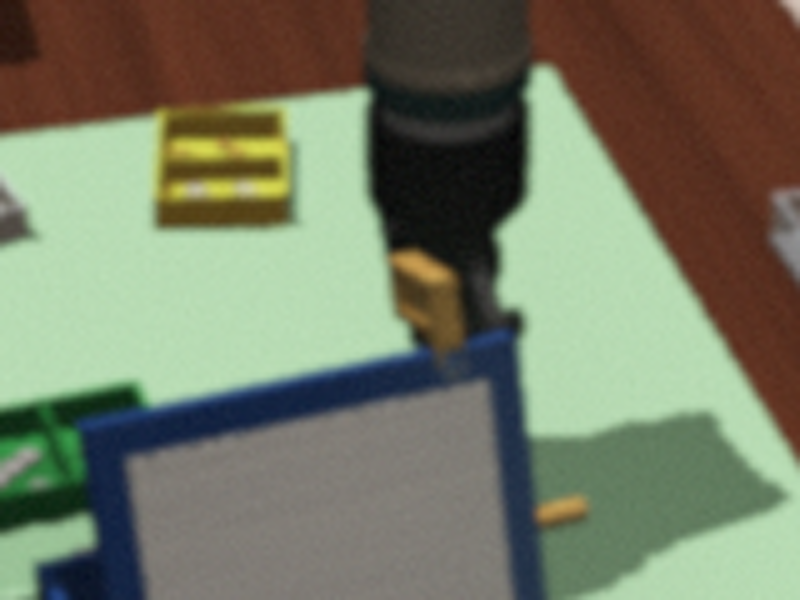

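```bash
python3 -m handwheel '1 0 0 0 0 0 0;1 0 0 0 0 0 0;1 0 0 0 0 0 0;1 0 0 0 0 0 0;1 0 0 0 0 0 0;1 -25 0 0 0 0 0;1 -40 0 0 0 0 0;1 -40 0 0 0 0 0;1 -40 0 0 0 0 0;1 -40 0 0 0 0 0'
python3 - <<'E'
from h import *
need([110,0,300])
crop('top',230,160,390,280,5,'t8')
E
```

```text
clock: 7.95
eef_pos: [597.9, 89.0, 228.0]
tool_rot: [-1.494, 1.545, -2.938]
force: [-0.2, 0.0, 0.3]
width: 85.2
need tool [ -68.1 -129.9  264.2] turn [-0.002  0.002  0.026] | case now [-153.8  128.6  228. ] F [-0.2  0.   0.3] w 85.2 t 7.95
```

View pics/t8.png

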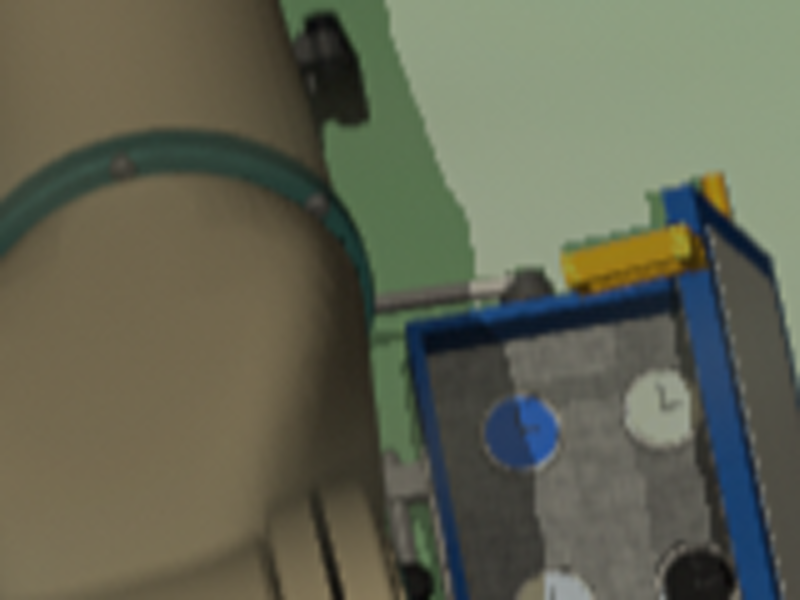

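The steel bar now points to the front at crop (370–510,290), so the stay is folded. Next I move up and around behind the lid, with the fingers shut.

```bash
python3 -m handwheel '-1 -40 0 0 0 0 0.02;-1 -35 0 0 0 0 0;-1 0 -17 35 0 0 0;-1 0 -17 35 0 0 0;-1 0 -17 35 0 0 0;-1 0 -17 35 0 0 0;-1 0 -17 35 0 0 0;-1 0 -17 35 0 0 0;-1 0 -17 35 0 0 0;-1 0 0 0 0 0 0'
python3 -c "
from h import *
need([110,0,300])"
```

```text
clock: 9.0
eef_pos: [512.8, -175.0, 314.1]
tool_rot: [1.571, 1.556, 0.132]
force: [-0.0, -1.0, 0.2]
width: 0.1
need tool [ 14.  -10.5  12.9] turn [ 0.003 -0.    -0.015] | case now [ 97.1  10.2 314.1] F [-0.  -1.   0.2] w 0.1 t 9.0
```

```bash
python3 -m handwheel '-1 14 -10 5 0 0 -0.01;-1 30 0 0 0 0 0;-1 30 0 0 0 0 0;-1 25 0 0 0 0 0;-1 0 0 0 0 0 0;-1 0 0 0 0 0 0'
python3 - <<'E'
from h import *
need([85,0,203])
crop('side',240,160,400,280,5,'s9')
E
```

```text
clock: 9.6
eef_pos: [504.5, -180.7, 213.1]
tool_rot: [1.636, 1.563, 0.195]
force: [-0.6, 1.3, -0.0]
width: 0.2
need tool [ 10.1  -1.3 -16.7] turn [ 0.001 -0.001 -0.008] | case now [101.7   1.2 213.1] F [-0.6  1.3 -0. ] w 0.2 t 9.6
```

View pics/s9.png

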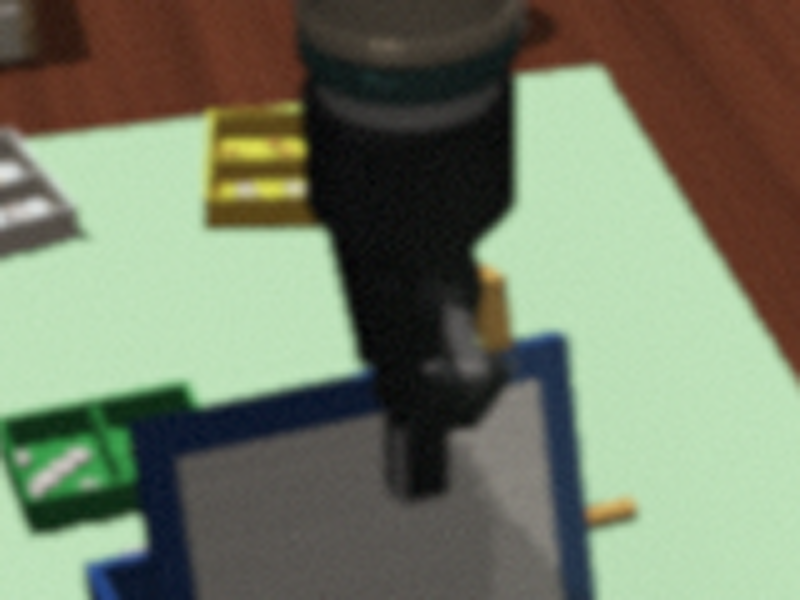

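```bash
python3 -m handwheel '-1 10 -1 -8 0 0 0;-1 0 0 -8 0 0 0;-1 0 0 -8 0 0 0;-1 0 0 -8 0 0 0;-1 0 0 -6 0 0 0'
cat >> h.py <<'E'
def lidneed(th,r=126):
    need([89.5-r*np.cos(th)+12*np.sin(th),0,78+r*np.sin(th)+12*np.cos(th)])
E
python3 - <<'E'
from h import *
for t in(1.25,1.15,1.05,.95):lidneed(t)
E
```

```text
clock: 10.15
eef_pos: [500.5, -140.0, 206.1]
tool_rot: [1.467, 1.556, 0.026]
force: [-0.1, 0.0, -0.5]
width: 0.2
need tool [ 4.7 -2.6  0.4] turn [ 0.001  0.002 -0.015] | case now [ 60.8   2.5 206.1] F [-0.1  0.  -0.5] w 0.2 t 10.15
need tool [  8.1  -2.6 -11.8] turn [ 0.001  0.002 -0.015] | case now [ 60.8   2.5 206.1] F [-0.1  0.  -0.5] w 0.2 t 10.15
need tool [ 12.7  -2.7 -23.6] turn [ 0.001  0.002 -0.015] | case now [ 60.8   2.5 206.1] F [-0.1  0.  -0.5] w 0.2 t 10.15
need tool [ 18.5  -2.7 -34.8] turn [ 0.001  0.002 -0.015] | case now [ 60.8   2.5 206.1] F [-0.1  0.  -0.5] w 0.2 t 10.15
```

```bash
python3 -m handwheel '-1 5 -2 -5 0 0 -0.01;-1 2 0 -6 0 0 0;-1 2 0 -6 0 0 0;-1 2 0 -6 0 0 0'
python3 - <<'E'
from h import *
for t in(1.15,.95,.85,.75):lidneed(t)
crop('side',240,160,400,280,5,'s10')
E
```

```text
clock: 10.55
eef_pos: [496.1, -117.0, 195.4]
tool_rot: [0.945, 1.563, -0.496]
force: [0.5, -2.6, 1.3]
width: -0.0
need tool [-2.5 -1.1 11.6] turn [ 0.001  0.005 -0.006] | case now [ 37.4   1.1 195.4] F [ 0.5 -2.6  1.3] w -0.0 t 10.55
need tool [  7.9  -1.2 -11.4] turn [ 0.001  0.005 -0.006] | case now [ 37.4   1.1 195.4] F [ 0.5 -2.6  1.3] w -0.0 t 10.55
need tool [ 14.7  -1.2 -22.1] turn [ 0.001  0.005 -0.006] | case now [ 37.4   1.1 195.4] F [ 0.5 -2.6  1.3] w -0.0 t 10.55
need tool [ 22.6  -1.2 -32. ] turn [ 0.001  0.005 -0.006] | case now [ 37.4   1.1 195.4] F [ 0.5 -2.6  1.3] w -0.0 t 10.55
```

View pics/s10.png

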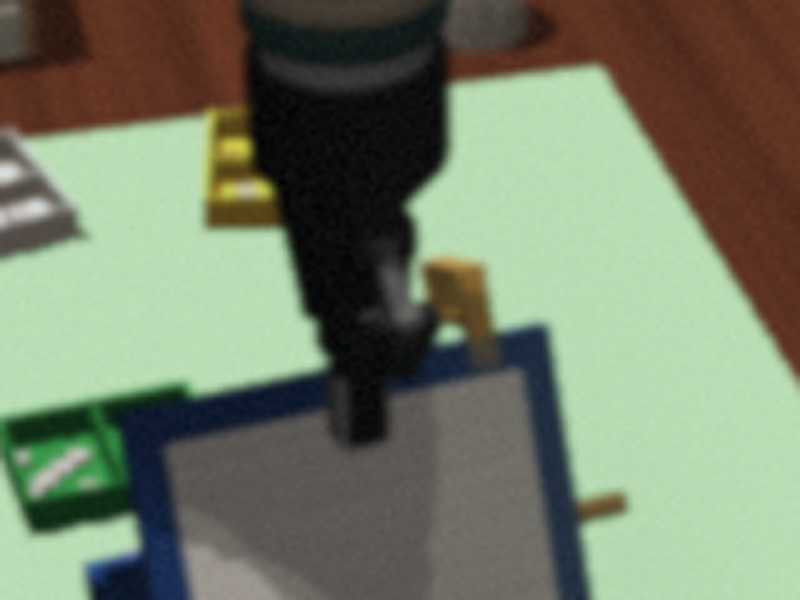

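The lid has begun to turn (its top edge moved from crop row 340 to 330), with about 3 N of contact force.

```bash
python3 -m handwheel '-1 5 -1 -8 0 0 0;-1 5 0 -8 0 0 0;-1 6 0 -8 0 0 0;-1 7 0 -8 0 0 0'
python3 - <<'E'
from h import *
for t in(.7,.6,.5,.4):lidneed(t)
E
```

```text
clock: 11.0
eef_pos: [491.7, -82.2, 171.1]
tool_rot: [1.147, 1.561, -0.294]
force: [0.6, -0.4, 3.8]
width: 0.3
need tool [ 2.7 -1.2 -1.5] turn [ 0.001  0.004 -0.009] | case now [  2.3   1.2 171.1] F [ 0.6 -0.4  3.8] w 0.3 t 11.0
need tool [ 12.   -1.3 -10.1] turn [ 0.001  0.004 -0.009] | case now [  2.3   1.2 171.1] F [ 0.6 -0.4  3.8] w 0.3 t 11.0
need tool [ 22.1  -1.4 -17.7] turn [ 0.001  0.004 -0.009] | case now [  2.3   1.2 171.1] F [ 0.6 -0.4  3.8] w 0.3 t 11.0
need tool [ 32.9  -1.5 -24.3] turn [ 0.001  0.004 -0.009] | case now [  2.3   1.2 171.1] F [ 0.6 -0.4  3.8] w 0.3 t 11.0
```

```bash
python3 -m handwheel '-1 8 -1 -7 0 0 0;-1 8 0 -6 0 0 0;-1 8 0 -6 0 0 0;-1 8 0 -5 0 0 0'
python3 - <<'E'
from h import *
for t in(.4,.3,.2,.1,0):lidneed(t)
crop('side',240,160,400,280,5,'s11')
E
```

```text
clock: 11.4
eef_pos: [487.5, -54.8, 135.7]
tool_rot: [1.237, 1.562, -0.201]
force: [0.6, -1.8, 1.2]
width: -0.1
need tool [-2.4 -0.5  3.5] turn [ 0.003  0.003 -0.009] | case now [-25.4   0.5 135.7] F [ 0.6 -1.8  1.2] w -0.1 t 11.4
need tool [ 9.  -0.6 -2. ] turn [ 0.003  0.003 -0.009] | case now [-25.4   0.5 135.7] F [ 0.6 -1.8  1.2] w -0.1 t 11.4
need tool [20.9 -0.7 -6.3] turn [ 0.003  0.003 -0.009] | case now [-25.4   0.5 135.7] F [ 0.6 -1.8  1.2] w -0.1 t 11.4
need tool [33.2 -0.8 -9.4] turn [ 0.003  0.003 -0.009] | case now [-25.4   0.5 135.7] F [ 0.6 -1.8  1.2] w -0.1 t 11.4
need tool [ 45.7  -0.9 -11.3] turn [ 0.003  0.003 -0.009] | case now [-25.4   0.5 135.7] F [ 0.6 -1.8  1.2] w -0.1 t 11.4
```

View pics/s11.png

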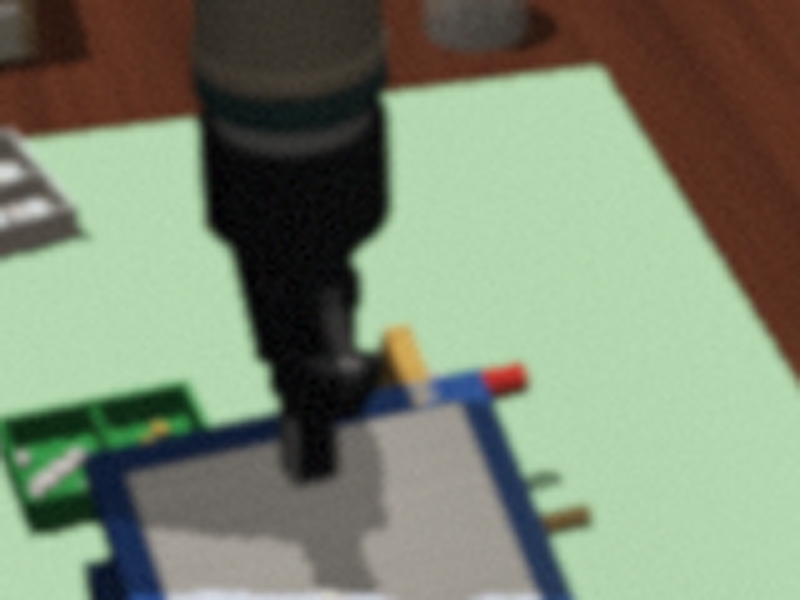

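Lid about 0.35 rad open, stay handle still folded (red at (505,380)). I'll push on slowly.

```bash
python3 -m handwheel '-1 6 0 -3 0 0 0;-1 6 0 -3 0 0 0;-1 6 0 -2 0 0 0;-1 5 0 -2 0 0 0;-1 5 0 -1 0 0 0'
python3 - <<'E'
from h import *
for t in(.1,0):lidneed(t)
E
```

```text
clock: 11.95
eef_pos: [484.6, -42.2, 103.8]
tool_rot: [1.239, 1.566, -0.2]
force: [-0.4, 0.7, 1.3]
width: -0.5
need tool [1.3 0.7 3.5] turn [ 0.003  0.002 -0.005] | case now [-38.2  -0.7 103.8] F [-0.4  0.7  1.3] w -0.5 t 11.95
need tool [13.8  0.6  1.7] turn [ 0.003  0.002 -0.005] | case now [-38.2  -0.7 103.8] F [-0.4  0.7  1.3] w -0.5 t 11.95
```

```bash
python3 -m handwheel '-1 4 0 0 0 0 0;-1 3 0 0 0 0 0;-1 3 0 0 0 0 0;-1 2 0 0 0 0 0;-1 2 0 0 0 0 0'
python3 - <<'E'
from h import *
lidneed(0)
E
```

```text
clock: 12.45
eef_pos: [484.2, -41.7, 89.5]
tool_rot: [1.431, 1.567, -0.008]
force: [-6.8, 1.5, 40.6]
width: 0.3
need tool [-0.4  1.   2.3] turn [ 0.003  0.001 -0.004] | case now [-38.8  -1.1  89.5] F [-6.8  1.5 40.6] w 0.3 t 12.45
```

The lid is down on its seat: TCP height matches shut and the force rose to 40 N at the fingertips. I'll back off and look.

```bash
python3 -m handwheel '-1 -15 0 0 0 0 0;-1 -30 0 0 0 0 0;-1 -30 0 0 0 0 0;-1 -30 0 0 0 0 0;-1 0 0 0 0 0 0'
python3 - <<'E'
from h import *
need([-92,-60,200])
crop('side',240,180,400,300,5,'s12')
crop('top',250,160,410,280,5,'t12')
E
```

```text
clock: 12.95
eef_pos: [483.1, -42.8, 198.0]
tool_rot: [1.132, 1.568, -0.308]
force: [1.2, 0.5, -0.2]
width: -0.0
need tool [ -2.2 -57.7 -54.2] turn [ 0.002  0.001 -0.002] | case now [-37.8  -2.3 198. ] F [ 1.2  0.5 -0.2] w -0.0 t 12.95
```

View pics/s12.png

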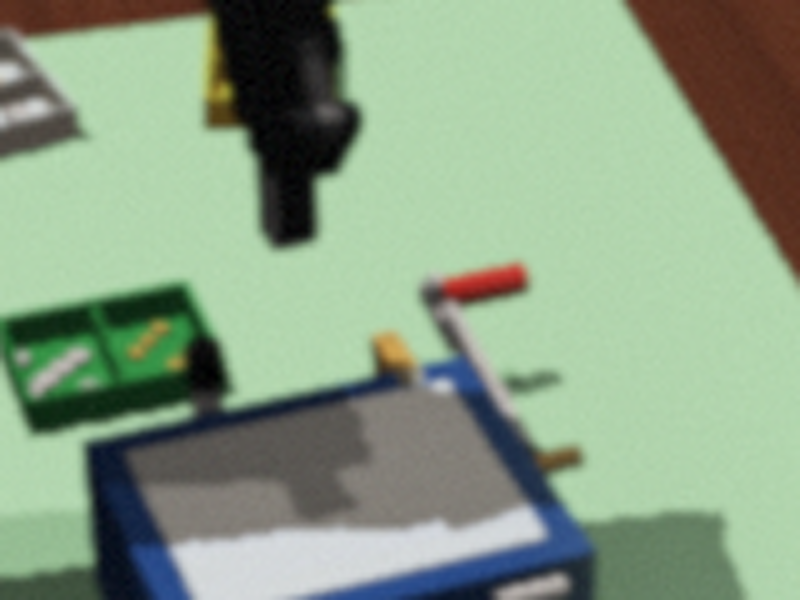

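View pics/t12.png

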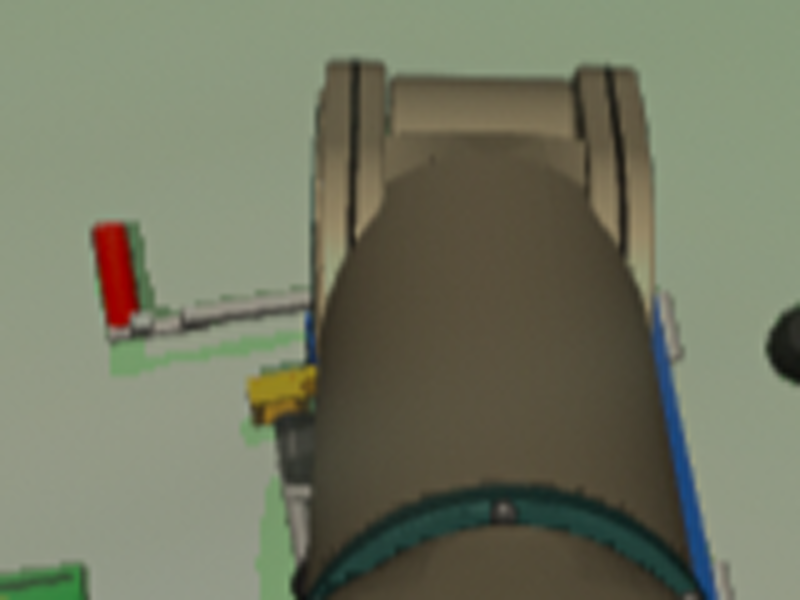

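The lid is flush on the case, the stay is folded forward (handle at crop (485,283)), and the black knob is at side crop (207,370). Now the bolt.

```bash
python3 -m handwheel '-1 0 -30 -27 0 0 0;-1 0 -32 -28 0 0 0;-1 0 0 0 0 0 0;-1 30 0 0 0 0 0;-1 20 0 0 0 0 0;-1 0 0 0 0 0 0'
python3 -c "
from h import *
need([-93,-66,99])"
```

```text
clock: 13.65
eef_pos: [406.5, 4.2, 138.8]
tool_rot: [-1.531, 1.559, -2.972]
force: [0.2, 0.7, 0.8]
width: -0.4
need tool [39.8  6.7  1.3] turn [0.002 0.    0.012] | case now [-94.4 -72.2 138.8] F [0.2 0.7 0.8] w -0.4 t 13.65
```

```bash
python3 -m handwheel '-1 20 4 1 0 0 0.01;-1 19 0 0 0 0 0;-1 0 0 0 0 0 0;-1 0 0 0 0 0 0'
python3 - <<'E'
from h import *
need([-93,-66,99])
crop('side',230,190,350,280,6,'s13')
crop('top',270,220,370,300,6,'t13')
E
```

```text
clock: 14.05
eef_pos: [411.0, 2.6, 98.4]
tool_rot: [-1.36, 1.567, -2.801]
force: [0.6, -0.0, -0.1]
width: 0.4
need tool [-0.6  1.9 -0.9] turn [0.    0.001 0.004] | case now [-92.1 -67.9  98.4] F [ 0.6 -0.  -0.1] w 0.4 t 14.05
```

View pics/s13.png

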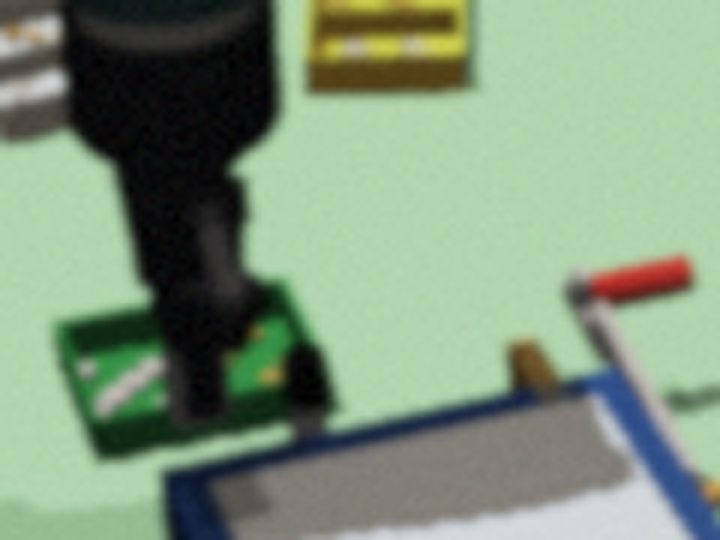

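View pics/t13.png

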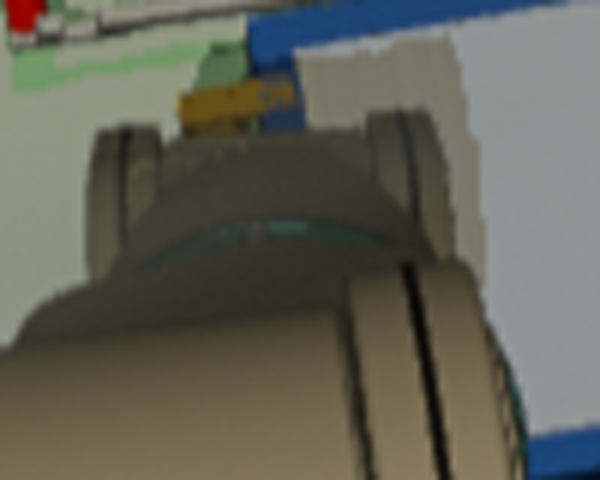

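```bash
python3 -m handwheel '-1 0 7 0 0 0 0;-1 0 7 0 0 0 0;-1 0 7 0 0 0 0;-1 0 7 0 0 0 0;-1 0 7 0 0 0 0'
python3 -c "
from h import *
need([-92.5,-15,98])"
```

```text
clock: 14.65
eef_pos: [447.4, 7.1, 100.8]
tool_rot: [-1.253, 1.567, -2.695]
force: [-2.4, -1.3, -0.3]
width: 0.1
need tool [ 2.8 16.2 -0.6] turn [-0.     0.001  0.004] | case now [-91.9 -31.2 100.8] F [-2.4 -1.3 -0.3] w 0.1 t 14.65
```

```bash
python3 -m handwheel '-1 2 4 0 0 0 0;-1 0 4 0 0 0 0;-1 0 3 0 0 0 0'
python3 -c "
from h import *
need([-92.5,-15,98])"
python3 -m handwheel '-1 0 3 0 0 0 0;-1 0 3 0 0 0 0'
python3 -c "
from h import *
need([-92.5,-15,98])"
```

```text
clock: 14.95
eef_pos: [459.2, 8.7, 98.5]
tool_rot: [-1.347, 1.566, -2.789]
force: [-1.9, 0.0, 0.6]
width: -0.4
need tool [ 0.4  4.3 -0.5] turn [-0.     0.001  0.005] | case now [-92.  -19.3  98.5] F [-1.9  0.   0.6] w -0.4 t 14.95
clock: 15.15
eef_pos: [465.3, 9.4, 98.4]
tool_rot: [-1.373, 1.565, -2.815]
force: [-2.3, -0.6, 1.8]
width: 0.3
need tool [ 0.4 -1.8 -0.6] turn [-0.     0.001  0.005] | case now [-91.9 -13.1  98.4] F [-2.3 -0.6  1.8] w 0.3 t 15.15
```

```bash
for i in 1; do :; done; python3 -m handwheel '-1 0 2 0 0 0 0;-1 0 2 0 0 0 0'
python3 -m handwheel '-1 0 2 0 0 0 0;-1 0 2 0 0 0 0'
python3 -c "
from h import *
need([-92.5,-10,98])"
```

```text
clock: 15.35
eef_pos: [465.4, 9.6, 98.0]
tool_rot: [-1.534, 1.557, -2.976]
force: [-6.6, -0.8, 3.7]
width: 0.3
clock: 15.55
eef_pos: [465.4, 9.7, 97.7]
tool_rot: [-1.575, 1.549, -3.017]
force: [-5.5, -1.3, 4.1]
width: -0.1
need tool [-0.4  3.1 -0.3] turn [-0.001 -0.     0.022] | case now [-92.2 -13.1  97.7] F [-5.5 -1.3  4.1] w -0.1 t 15.55
```

```bash
python3 -m handwheel '-1 0 6 0 0 0 0.02;-1 0 7 0 0 0 0;-1 0 7 0 0 0 0'
python3 -c "
from h import *
need([-92.5,-10,98])"
```

```text
clock: 15.85
eef_pos: [465.5, 10.1, 95.7]
tool_rot: [-1.633, 1.529, -3.077]
force: [-13.3, -2.2, 10.0]
width: 0.1
need tool [-2.4  2.7  0.1] turn [-0.002 -0.003  0.042] | case now [-92.6 -12.8  95.7] F [-13.3  -2.2  10. ] w 0.1 t 15.85
```

The bolt is hard against its stop: 13 N and no further movement. I'll back off the way I came, go up and clear, then check.

```bash
python3 -m handwheel '-1 0 -8 0 0 0 0.02;-1 0 -12 0 0 0 0.02;-1 -20 -5 0 0 0 0;-1 -40 0 0 0 0 0;-1 -40 0 0 0 0 0;-1 -40 0 0 0 0 0;-1 -40 0 0 0 0 0;-1 0 -20 40 0 0 0;-1 0 -20 40 0 0 0;-1 0 -20 40 0 0 0'
python3 -m handwheel '-1 0 -10 40 0 0 0;-1 0 -10 40 0 0 0;-1 0 -10 40 0 0 0;-1 0 -10 40 0 0 0;-1 0 -10 40 0 0 0;-1 0 -10 40 0 0 0;-1 0 0 40 0 0 0;-1 0 0 40 0 0 0;-1 0 0 0 0 0 0'
python3 - <<'E'
from h import *
need([0,0,300])
im=get_image('top');cv2.imwrite('pics/top14.png',im)
crop('top',270,190,410,310,5,'t14',im)
crop('side',230,190,390,310,5,'s14')
E
```

```text
clock: 16.85
eef_pos: [408.2, -116.5, 286.0]
tool_rot: [1.601, 1.544, 0.175]
force: [1.0, -0.7, -0.5]
width: -0.1
clock: 17.75
eef_pos: [397.6, -465.8, 290.6]
tool_rot: [1.148, 1.521, -0.282]
force: [-1.2, 0.5, 0.4]
width: 0.2
need tool [ -10.3  146.2 -368.8] turn [ 0.011  0.02  -0.045] | case now [ 370.6 -141.5  290.6] F [-1.2  0.5  0.4] w 0.2 t 17.75
```

View pics/t14.png

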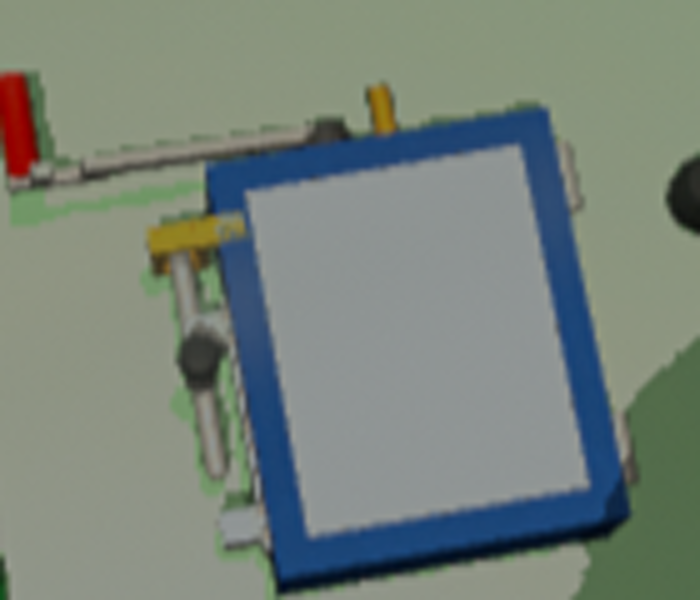

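View pics/s14.png

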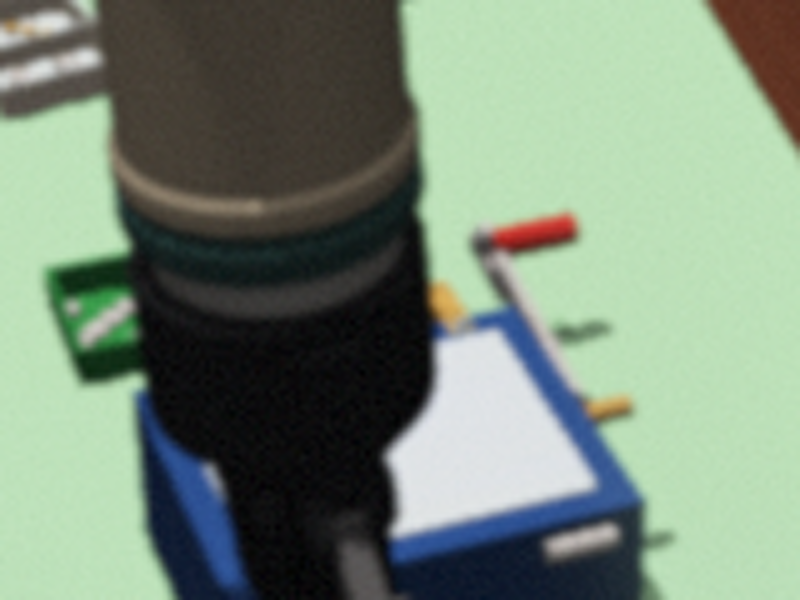

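View pics/top14.png

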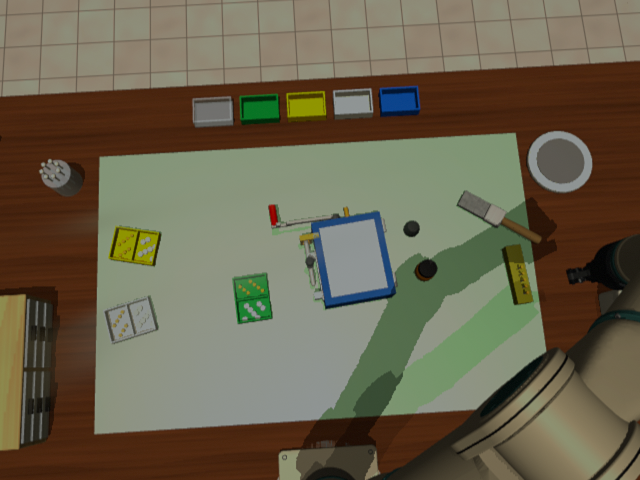

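Run:
```python
from h import *
a=cv2.imread('pics/top0.png');b=cv2.imread('pics/top14.png')
P0=unproj('top',312.5,276.75,108);P1=unproj('top',310.6,261.0,108);print(P1-P0,np.linalg.norm(P1-P0))
def c(i):
    w=i[245:290,300:326].max(2);y,x=np.where(w<45);return x.mean()+300,y.mean()+245,len(x)
k0,k1=c(a),c(b);print(k0,k1)
for k in(k0,k1):
    P=unproj('top',k[0],k[1],100);d=P-[*POSE[:2],0];cc,s=np.cos(POSE[2]),np.sin(POSE[2]);print(cc*d[0]+s*d[1],-s*d[0]+cc*d[1])
d=cv2.absdiff(a,b).max(2);
for n,(x0,y0,x1,y1) in dict(green=(230,270,275,325),yellow=(105,222,165,270),white=(100,292,162,346)).items():print(n,d[y0:y1,x0:x1].mean())
crop('top',300,220,345,265,12,'t15',b)
```

```text
[33.05324535  1.97244915  0.        ] 33.1120459013098
(np.float64(312.11764705882354), np.float64(276.94117647058823), 51) (np.float64(310.42857142857144), np.float64(264.42857142857144), 7)
-94.5880931645021 -28.260637914641386
-93.1211574644135 -1.8100202984962142
green 1.0084848484848485
yellow 0.8350694444444444
white 0.8488649940262843
```

View pics/t15.png

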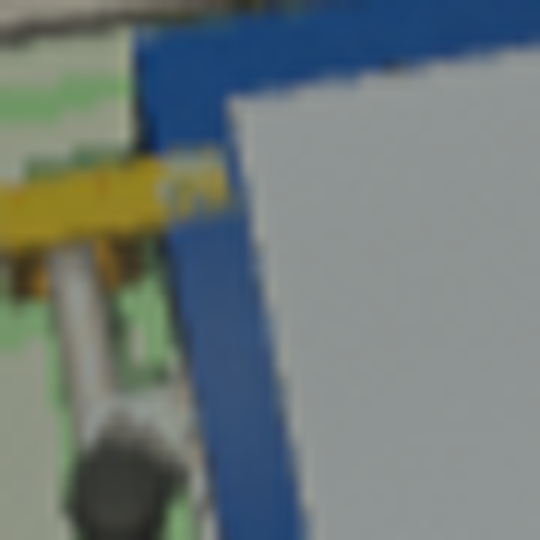

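```bash
python3 - <<'E'
from h import *
cc,s=np.cos(POSE[2]),np.sin(POSE[2])
def cs(u,v,z):
    d=unproj('top',u,v,z)-[*POSE[:2],0];return (cc*d[0]+s*d[1]).round(1),(-s*d[0]+cc*d[1]).round(1)
print('rear block',cs(270+240/5,190+525/5,57),cs(290+115/4,165+520/4,57))
print('front block',cs(290+85/4,165+360/4,57))
print('knob before',cs(290+90/4,165+447/4,108),'after',cs(270+203/5,190+357/5,108),cs(300+120/12,220+495/12,108))
print('keeper near edge',cs(270+195/5,190+252/5,82),'far',cs(270+195/5,190+220/5,82))
# rod tail
print('tail after',cs(270+218/5,190+478/5,50),'before?')
E
python3 - <<'E'
import cv2
i=cv2.imread('pics/top0.png')[235:310,295:345];cv2.imwrite('pics/t16.png',cv2.resize(i,None,fx=8,fy=8,interpolation=2))
E
```

```text
rear block (np.float64(-88.8), np.float64(-62.3)) (np.float64(-87.2), np.float64(-62.6))
front block (np.float64(-86.7), np.float64(25.5))
knob before (np.float64(-93.9), np.float64(-29.2)) after (np.float64(-91.7), np.float64(3.0)) (np.float64(-92.9), np.float64(3.5))
keeper near edge (np.float64(-86.1), np.float64(52.8)) far (np.float64(-83.5), np.float64(66.5))
tail after (np.float64(-94.1), np.float64(-39.8)) before?
```

View pics/t16.png

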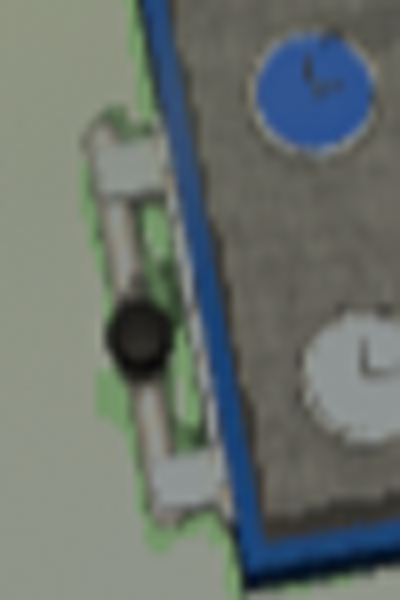

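```bash
python3 -c "
from cell import ctrl
print(ctrl.finish_job())"
```

```text
the job is handed in; nothing more can be done
None
```

I did the job in the order asked and handed it in at about 18 s of the 72 s allowed. I gripped the red handle, lifted the stay off the pin and guided it over to its front stop. Then I pushed the lid down slowly with closed fingers, and pushed the bolt across by its knob.

**Last checks:**
- **Lid:** It lies flush on the case. My downward push at the end reached about 40 N on the fingertips, higher than it needed to be and right at the 40 N figure you give for the arm and gripper body.
- **Stay:** It points to the front. The arm's position at release put it at about 2.25 rad, against the stated stop of 2.2.
- **Bolt:** It would go no further under 13 N, well above its roughly 2 N friction. The two position estimates disagree slightly: about 38 mm of travel from the image and about 41 mm from where the tool stopped. Both are past the 34 mm at which it clears the keeper. The keeper hides the rod's tip in the top view, so I did not see it come through.
- **Bystanders:** The three trays show no change between the first and last pictures. The jar, loupe, pin block and brush also look unmoved, but I judged those by eye only.
- **Robot:** It was clear of everything at hand-in.

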